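Feel for the hidden catch of a paint box and spring its lid

TASK

The lid of the wooden paint box is held shut by a spring catch that sits in a finger groove hidden somewhere along the ledge across the box's front. Start with a fingertip on the plain wood at either end of the ledge, feel along from there for the groove, and press the catch plate inside it down until the lid springs up. Then take your hand away so that the catch comes back up and the lid stays open, and leave the paint tube, spray can and plant pot where they are.

Things in the scene. Friction and masses are not known exactly. Their poses are not given: they have to be found in the camera images.
- paintbox: Oak paint box fixed to the table, 284 mm (x) by 400 mm (y). Origin: centre of its underside, at table height; its -x side is the front, towards the robot; z is up. A flat ledge 35 mm deep, its top 72 mm above the table, runs the full 400 mm across the front: centre line x = -126.5 mm in this frame. Behind it, past a 5 mm gap, lies the lid, its top 78 mm above the table when shut.
- ledge: The two plain end lengths of the ledge, in the same frame as the paint box (same origin): y from +81 to +200 mm and from -200 to -81 mm, 35 mm deep about x = -126.5 mm, top at z = 72 mm. Never a groove in these. The middle length between them, which has the groove, is level with them to 0.5 mm. Paint spots on the ledge are flat.
- ledge_mid (a point): Middle of the ledge's top (paint box frame: x -126.5, y 0, z 72 mm); same axes, so the ledge runs along its y. The one finger groove has its centre somewhere from y = -58 to +58 mm of here; where is not reported: feel or look for it. It is 46 mm long along y and open to the front, with a 4 mm wall at its back; its floor, 6 mm below the ledge's top, is the catch plate, of the same wood.
- catch (a joint): Catch in the groove, rad: 0 = up, holding the lid; 0.4 = right down. Its plate (29 by 44 mm) tips about a pivot under the ledge's back edge, so its front sinks most: a fingertip on the ledge's centre line sinks about 5 to 7 mm from the plate's rest until it is right down. Sprung: about 4 N starts it, 8 N lets the lid go (near 0.2 rad), 10 N is right down; it comes back up when let go.
- lid (a joint): Lid's opening angle, rad: 0 = shut. Hinged along the back of the box, 140 mm behind the box's origin; 244 mm from hinge to front edge. When the catch lets go, a spring raises it in about 1 s to about 0.67 rad, where it stays, front edge some 220 mm above the table; it pushes up with about 2 N at that edge.
- varnish_mid (a point): Middle of a standing spray can of varnish, 66 mm across and 188 mm tall (blue and metal, white cap); this point is 94 mm above the table. Loose; to be left alone.
- pot_mid (a point): A mustard-yellow plant pot with green fruits, 96 mm across and 158 mm tall; this point is on its axis, 46 mm above the table. Loose; to be left alone.
- tube_mid (a point): Middle of a white and red paint tube with a black cap, lying on the table in front of the ledge, 110 mm long, 24 mm wide and 17 mm tall. Loose; to be left alone.

How it is judged (in metres and radians):
On the way, in this order (a step that is already met when the one before it is completed fails the run):
1. a fingertip touches the plain wood at an end of the ledge while the catch is up (contact force between the fingers and ledge above 0.4 N and value of joint catch below 0.1 rad), for 0.05 s.
2. the catch plate in the groove is pressed down (value of joint catch above 0.15 rad), for 0.02 s.
At the end, for the whole second after the job is handed in: The lid stands open by itself (more than 0.5 rad, at rest), the catch is back up (under 0.08 rad), and the spray can, pot and tube are within 20 mm of where they started (value of joint lid above 0.5 rad and velocity of joint lid below 0.25 rad/s and value of joint catch below 0.08 rad and distance of each of varnish_mid, pot_mid, tube_mid from where it was at the start of the episode below 0.02 m); the robot touches nothing.
It fails at once if the spray can, pot or tube is moved or lifted by more than 25 mm (distance of any of varnish_mid, pot_mid, tube_mid from where it was at the start of the episode above 0.025 m).
It also fails if it takes over 64 s, if anything falls off the work surface, if the arm or the gripper's body presses on something with over 40 N, if the wrist force passes 120 N, or if a joint passes its speed limit or range.

ROBOT

A 6-joint arm with a two-finger parallel gripper is mounted at the origin on the work surface. World frame = base frame: x ahead of the robot, y to its left, z up, the work surface at z = 0. Lengths are in mm, angles in degrees, forces in N, time in s.
With the tool pointing down it reaches from about 300 to 850 mm from the base axis. Payload 4.2 kg.
Tool frame: the origin (TCP) lies between the finger pads; the fingertips stand 19 mm ahead of it and the grasp point (between the pads) is the TCP (env.tips_ahead is the distance from the TCP to the fingertips, in mm); z points along the fingers, y is the direction in which the jaws open and shut (so a half turn about z gives the same grasp; the last joint's range is limited). The gripper opens to 91 mm and grips with 3 to 60 N. Pads are 32 mm wide; open, the fingers measure 118 mm over their backs; the gripper's body (76 mm by 178 mm) begins 60 mm behind the grasp point.
Start: joints at [-74.026, 18.312, 89.639, -0, 72.044, -1.146], TCP at [169.267, -549.536, 232.976] pointing down, gripper open.
Joint ranges: [-177.97, 177.97], [-48.28, 115.42], [12.27, 149.76], [-77.06, 257.06], [2.81, 150.46], [-146.56, 146.56]. Speed limits (degrees/s): [147.25, 147.25, 180, 180, 180, 180].

INTERFACE

Orientations are given as [roll, pitch, yaw] about the fixed x, y, z axes, in that order (R = Rz(yaw) Ry(pitch) Rx(roll)).
In Python, from workcell import telemetry, viewer, job_done, env gives the robot as it stands. The module is installed in compiled form; this text tells all that it offers.
- The arm moves only by the shell command python3 -m jog 'ROWS' [FORCE]. ROWS is JSON, a list of rows, each a list of 3 entries, a list of its own where there are three numbers: the shift along the tool's x, y, z in cm, then the turn about the tool's z in degrees, then the opening, from 0 (shut) to 1 (fully open). A call has 1 to 10 rows; each row shifts and turns the pose as measured when the row begins, along the tool's axes as they then stand; what a row does not reach is not made up. A row lasts 1/8 s, in which the tool goes at most 62.5 mm and 10.7 degrees, less where a joint would pass 70% of its speed; a pose out of reach is approached as far as the arm can. A call is refused whole if a number of a shift passes 6.25 or a number of a turn 10.7, either way. A call with a gripper value outside its range is refused whole. The fingers move at their own pace and stop on an object; FORCE is the grip in N (left out, the last holds). Time passes only in rows, so rows that do not move let the fingers close. It gives the time, the measured TCP pose, the force and the opening at its end, in the units of the state.
- telemetry.state(): the state, without advancing time (a new reading comes with each control period).
- viewer.grab_frame(name): name is "scene" or "top"; returns a dict with "color" (400x640x3 uint8, red, green, blue), "K" (3x3 intrinsics, pixels), "rvec" (rotation vector, rad) and "tvec" (3), from world to camera coordinates, as OpenCV has them. Camera axes: x right, y down, z forward; pixel columns grow to the right and rows downward; lengths in mm; the calibration is good to about 2 mm. A picture is of the moment at which its call begins. There is no depth.
- job_done(): hands the job in, once; it reports no verdict.
The state is a dict: "time_s": time; "qpos": joint angles; "qvel": joint speeds; "effort": joint torques, N m; "ee_pos": TCP position; "ee_rot": TCP orientation; "force": force on the tool from outside, world axes, zero at the start; "torque": the same for the moment, N m; "gripper_width": finger opening in mm.
Only numpy, scipy, OpenCV 4.12 (cv2) and the standard library are available. Lean on these libraries where they do the work, as an engineer would, in place of code of your own. Each camera call takes 0.05 s, during which the arm holds its last target. There are 200 camera calls.

## Working session

There is one attempt and no reset: what is moved stays moved. The work goes in short steps, Python scripts to look and compute and a shell command to move; the robot and the scene stay as the last step left them, time stands still between calls to the robot, and variables do not carry over. Pictures are saved under pics/ and viewed, about 8 in all and at most 12, crops included, and the job is handed in when it is done.

```bash
mkdir -p pics
python3 - <<'E'
from workcell import telemetry, viewer, env
import cv2
for n in("scene","top"):
    f=viewer.grab_frame(n); cv2.imwrite(f"pics/{n}0.png",f["color"][:,:,::-1]); print(n,f["K"],f["rvec"],f["tvec"])
s=telemetry.state(); print({k:s[k] for k in("time_s","ee_pos","ee_rot","force","gripper_width")})
E
```

```text
scene [[440.06650769   0.         319.78544081]
 [  0.         440.06650769 204.94296026]
 [  0.           0.           1.        ]] [ 2.47641761  0.69890416 -0.20878702] [-521.77887067 -213.38178937 1146.11576936]
top [[492.15839119   0.         322.05229197]
 [  0.         492.15839119 194.86427865]
 [  0.           0.           1.        ]] [ 2.17947958 -2.16952083  0.10078884] [  27.45676481  626.38048583 1241.18150903]
{'time_s': 0.1, 'ee_pos': array([ 169.1401284 , -549.13247596,  232.22142977]), 'ee_rot': array([-1.79910352e+02,  7.35720247e-05,  1.71200458e+01]), 'force': array([ 0.60896556, -0.59429271,  0.21869616]), 'gripper_width': 91.48779000760436}
```

View pics/scene0.png

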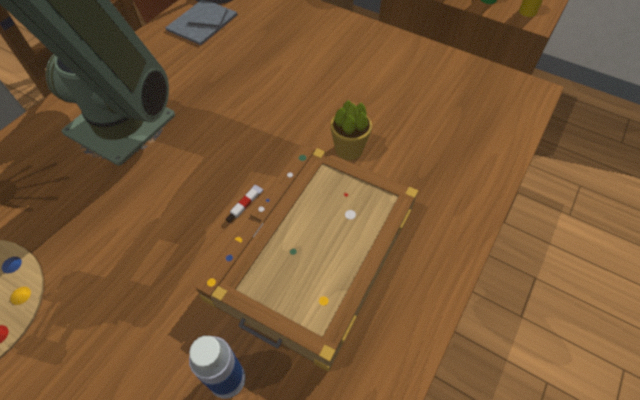

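View pics/top0.png

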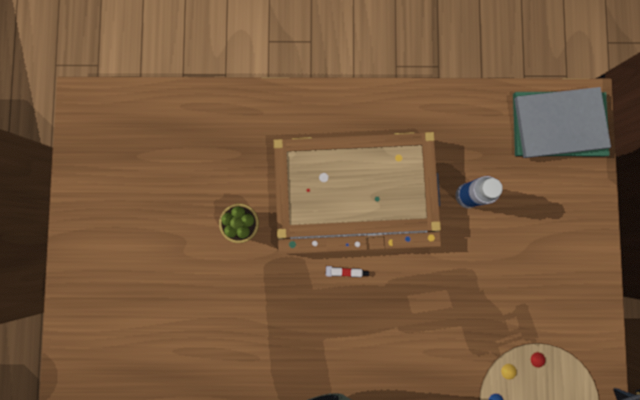

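The top view shows the ledge along row ~243, columns 278–440, the tube at (347,272), the can at (480,192) and the pot at (238,223). A possible groove is near column 375. I'll enlarge the ledge.

Run:
```python
import cv2
a=cv2.imread("pics/top0.png")[215:285,265:450]; cv2.imwrite("pics/topc.png",cv2.resize(a,None,fx=4.2,fy=4.2,interpolation=cv2.INTER_CUBIC))
```

```text
(no output)
```

View pics/topc.png

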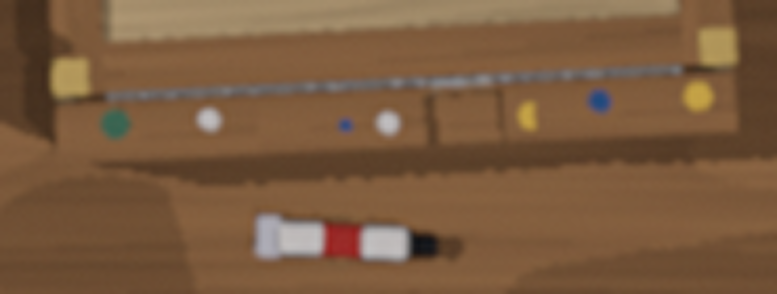

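The crop shows a recess at crop x 432–502, y ~117 (about 41 mm long, near the stated 46). The ledge ends are at crop x ≈ 55 and 738. Next I'll turn these into world positions.

```bash
cat > h.py <<'E'
import cv2,numpy as np
def ray(f,uv,z):
    R=cv2.Rodrigues(np.array(f["rvec"]))[0];t=np.array(f["tvec"]).ravel();K=np.array(f["K"])
    d=R.T@np.linalg.inv(K)@[*uv,1];c=-R.T@t
    return c+d*(z-c[2])/d[2]
def proj(f,P): return cv2.projectPoints(np.array(P,float).reshape(-1,3),np.array(f["rvec"]),np.array(f["tvec"]),np.array(f["K"]),None)[0].reshape(-1,2)
E
python3 - <<'E'
from workcell import viewer
from h import *
f=viewer.grab_frame("top")
c=lambda x,y:(265+(x+.5)/4.2-.5,215+(y+.5)/4.2-.5)
def P(n,uv,z): p=ray(f,uv,z); print(n,p.round(1)); return p
L=P("L back",c(55,98),72);R=P("R back",c(738,70),72);P("Lf",c(57,150),72);P("Rf",c(738,130),72)
P("gL",c(432,118),72);P("gR",c(502,115),72)
P("lid BL corner",(273.5,140),78);P("lid BR",(434,132.5),78)
P("tube L",c(256,236),8);P("tube R",c(462,247),8);P("can top",(489,188),188);P("pot",(238,223),100)
s=viewer.grab_frame("scene");cv2.imwrite("pics/s1.png",s["color"][:,:,::-1])
a=s["color"][140:300,190:350,::-1];cv2.imwrite("pics/sc.png",cv2.resize(a,None,fx=3.7,fy=3.7,interpolation=cv2.INTER_CUBIC))
print("cam",-cv2.Rodrigues(np.array(f["rvec"]))[0].T@np.array(f["tvec"]).ravel())
E
```

```text
L back [514.8 139.5  72. ]
R back [ 533.1 -262.9   72. ]
Lf [484.4 137.9  72. ]
Rf [ 497.9 -262.3   72. ]
gL [504.1 -82.4  72. ]
gR [ 506.  -123.6   72. ]
lid BL corner [759.2 152.6  78. ]
lid BR [ 780.2 -249.9   78. ]
tube L [431.   20.3   8. ]
tube R [ 424.8 -106.5    8. ]
can top [ 628.9 -346.7  188. ]
pot [550.3 233.6 100. ]
cam [ 509.45013783   30.74418637 1293.50426261]
```

View pics/sc.png

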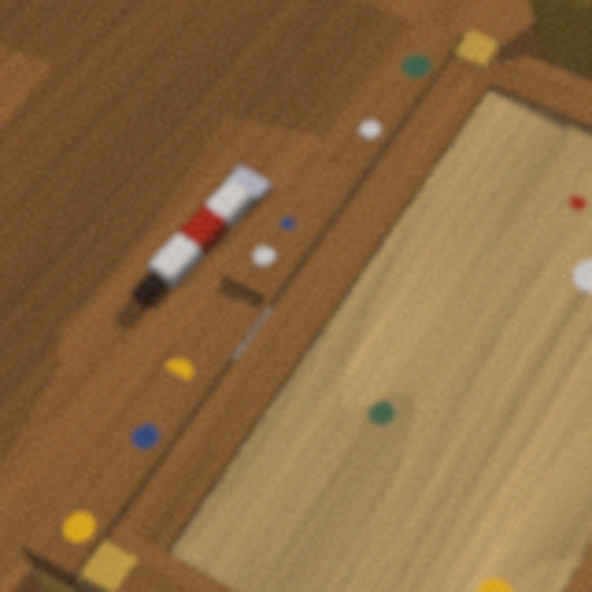

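Both views agree on the groove. It runs from about y −82 to −127, and the clipped yellow spot marks the seam of the middle length at y ≈ −143, which matches box yaw ≈ 2.8° and ledge middle ≈ (508, −62). The groove centre is therefore ≈ (509, −104). I'll close the fingers, square up to yaw ≈ 2.8° and go above the plain −y end.

```bash
python3 -m jog '[[[0,0,0],7.2,0],[[0,0,0],7.2,0],[[4.4,-4.4,0],0,0],[[4.4,-4.4,0],0,0],[[4.4,-4.4,0],0,0],[[4.4,-4.4,0],0,0],[[4.4,-4.4,0],0,0],[[4.4,-4.4,0],0,0],[[4.4,-4.4,0],0,0],[[4.4,-4.4,0],0,0]]' 10
```

```text
time_s: 1.45
ee_pos: [509.7, -183.6, 231.2]
ee_rot: [-180.0, -0.0, 1.7]
force: [1.0, -0.4, 0.4]
gripper_width: 0.7
```

```bash
python3 -m jog '[[[-0.4,-1,5],-1,0],[[0,0,5],0,0],[[0,0,2],0,0],[[0,0,0],0,0]]'
python3 - <<'E'
from workcell import viewer
from h import *
f=viewer.grab_frame("top");a=f["color"][170:300,200:500,::-1];s=viewer.grab_frame("scene")["color"][120:320,160:370,::-1]
a=cv2.resize(a,(780,338),interpolation=cv2.INTER_CUBIC);cv2.imwrite("pics/t2.png",a);cv2.imwrite("pics/s2.png",cv2.resize(s,None,fx=2.8,fy=2.8,interpolation=cv2.INTER_CUBIC))
E
```

```text
time_s: 1.95
ee_pos: [509.6, -169.0, 108.1]
ee_rot: [-180.0, -0.2, 3.2]
force: [-0.3, -0.2, 1.0]
gripper_width: 0.4
```

View pics/s2.png

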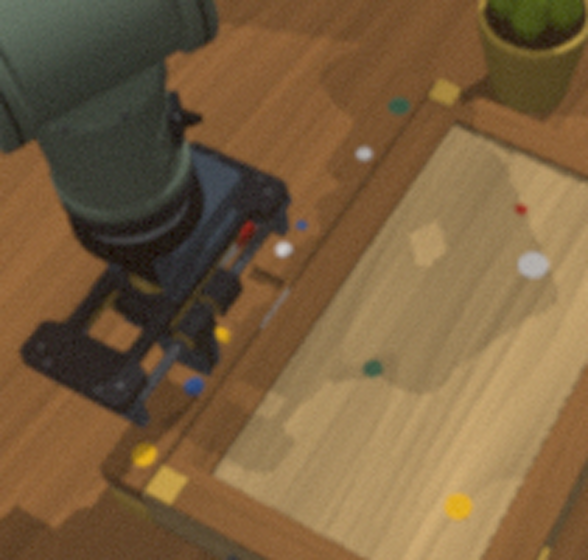

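The fingertip (≈ crop (205,350)) hangs over the ledge between the half yellow spot and the blue spot, on the plain −y end, as planned. I'll lower it in small steps.

```bash
python3 -m jog '[[[-0.3,0.3,0.8],0,0],[[0,0,0.4],0,0],[[0,0,0.2],0,0]]'; python3 -m jog '[[[0,0,0.2],0,0],[[0,0,0.1],0,0]]'
```

```text
time_s: 2.42
ee_pos: [509.6, -174.2, 98.0]
ee_rot: [179.8, -0.7, 3.2]
force: [0.2, 0.7, -0.7]
gripper_width: 0.2
time_s: 2.68
ee_pos: [509.8, -174.4, 95.2]
ee_rot: [179.8, -0.8, 3.1]
force: [0.4, -0.2, 0.9]
gripper_width: 0.8
```

```bash
python3 -m jog '[[[0,0,0.3],0,0],[[0,0,0.15],0,0]]'; python3 -m jog '[[[0,0,0.15],0,0],[[0,0,0.1],0,0]]'
```

```text
time_s: 2.92
ee_pos: [510.0, -174.4, 91.4]
ee_rot: [179.8, -0.8, 3.1]
force: [-3.5, 1.2, 13.8]
gripper_width: 0.8
time_s: 3.18
ee_pos: [509.9, -174.4, 91.4]
ee_rot: [179.7, -0.8, 3.2]
force: [-1.7, 0.8, 5.3]
gripper_width: 0.5
```

Contact came at TCP z = 91.4 with 5–14 N, so the ledge top is found at the expected height. Now I'll feel along towards +y with a light touch, shifting slightly forward to clear the groove's back wall.

```bash
python3 -m jog '[[[-0.5,-0.6,0],0,0],[[0,-0.8,0.03],0,0],[[0,-0.8,0.03],0,0]]'; python3 -m jog '[[[0,-0.8,0.03],0,0],[[0,-0.8,0.03],0,0]]'
```

```text
time_s: 3.55
ee_pos: [504.3, -152.7, 91.4]
ee_rot: [179.6, -1.0, 3.2]
force: [-0.0, -2.8, 3.9]
gripper_width: 0.4
time_s: 3.8
ee_pos: [504.2, -136.0, 91.2]
ee_rot: [179.5, -1.1, 3.2]
force: [-0.1, -0.7, 2.5]
gripper_width: 0.6
```

```bash
python3 -m jog '[[[0,-0.8,0.04],0,0]]'; python3 -m jog '[[[0,-0.8,0.04],0,0]]';python3 -m jog '[[[0,-0.6,0.04],0,0]]';python3 -m jog '[[[0,-0.4,0.05],0,0]]'
```

```text
time_s: 3.92
ee_pos: [504.1, -127.7, 91.0]
ee_rot: [179.5, -1.1, 3.2]
force: [-0.1, -2.2, 5.1]
gripper_width: 0.6
time_s: 4.05
ee_pos: [504.0, -119.5, 90.8]
ee_rot: [179.4, -1.2, 3.3]
force: [-0.3, -2.7, 4.5]
gripper_width: 0.7
time_s: 4.18
ee_pos: [503.1, -112.3, 89.9]
ee_rot: [179.5, -1.1, 3.3]
force: [0.3, -1.0, 1.5]
gripper_width: 0.5
time_s: 4.3
ee_pos: [502.1, -107.3, 88.7]
ee_rot: [179.6, -1.0, 3.3]
force: [-0.2, -0.4, 0.4]
gripper_width: 0.6
```

The tip has run off the edge: z is dropping below the ledge top with no force, at the y the pictures gave. I'll centre it and lower to the plate.

```bash
python3 -m jog '[[[0,-0.3,0.15],0,0],[[0,0,0.15],0,0]]'; python3 -m jog '[[[0,0,0.15],0,0],[[0,0,0.15],0,0]]'; python3 -m jog '[[[0,0,0.2],0,0],[[0,0,0.2],0,0]]'
```

```text
time_s: 4.55
ee_pos: [501.2, -103.3, 84.7]
ee_rot: [179.6, -0.9, 3.3]
force: [-1.6, 1.0, 1.6]
gripper_width: 0.5
time_s: 4.8
ee_pos: [499.4, -103.4, 82.7]
ee_rot: [179.7, -0.6, 3.3]
force: [-5.6, 0.0, 10.5]
gripper_width: 0.8
time_s: 5.05
ee_pos: [497.1, -103.5, 80.0]
ee_rot: [179.7, -0.4, 3.2]
force: [-3.3, 0.1, 12.8]
gripper_width: 0.4
```

```bash
python3 -m jog '[[[0.2,0,0.15],0,0],[[0,0,0.1],0,0]]'
python3 - <<'E'
from workcell import viewer
from h import *
s=viewer.grab_frame("scene")["color"][100:360,160:460,::-1];cv2.imwrite("pics/s3.png",cv2.resize(s,None,fx=2,fy=2))
E
```

```text
time_s: 5.3
ee_pos: [497.1, -103.6, 80.2]
ee_rot: [179.7, -0.2, 3.2]
force: [-2.1, 1.7, 9.0]
gripper_width: 0.9
```

View pics/s3.png

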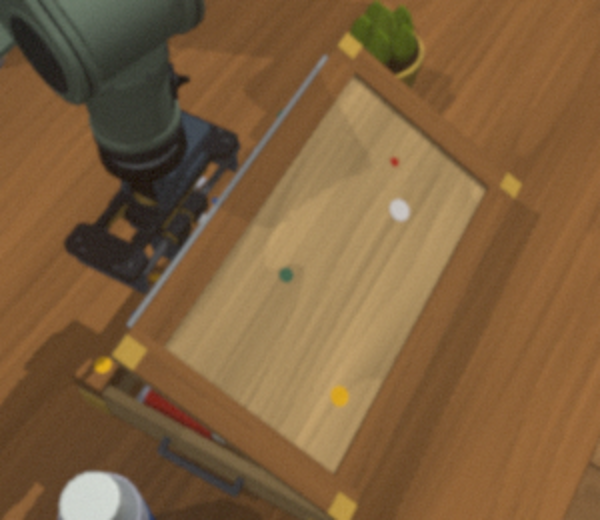

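The lid has sprung free and its front edge (running (130,325)–(325,60)) stands clear of the hand. Now I'll withdraw: up slightly and forward, then up.

```bash
python3 -m jog '[[[0,0,0],0,0],[[0,0,-0.5],0,0],[[-0.5,0,-1],0,0],[[-1.5,0,-1.5],0,0],[[-3,0,-3],0,0],[[-3,0,-3],0,0],[[-3,0,-3],0,0],[[-3,0,-3],0,0],[[0,0,0],0,0],[[0,0,0],0,0]]'; python3 -m jog '[[[0,0,0],0,0],[[0,0,0],0,0],[[0,0,0],0,0],[[0,0,0],0,0],[[0,0,0],0,0],[[0,0,0],0,0],[[0,0,0],0,0],[[0,0,0],0,0]]'
python3 - <<'E'
from workcell import viewer
from h import *
f=viewer.grab_frame("top");a=f["color"][60:320,180:560,::-1];s=viewer.grab_frame("scene")["color"][80:400,160:460,::-1]
c=np.zeros((560,790,3),np.uint8)
t=cv2.resize(a,(410,280));u=cv2.resize(s,(380,405));c[:280,:410]=t;c[:405,410:]=u
cv2.imwrite("pics/e.png",c)
b=cv2.imread("pics/top0.png")
# shift of tube/can/pot patches vs start
for n,(x0,y0,x1,y1) in dict(tube=(322,262,374,282),can=(455,172,506,212),pot=(215,200,262,246)).items():
    T=b[y0:y1,x0:x1];S=f["color"][y0-12:y1+12,x0-12:x1+12,::-1].copy()
    m=cv2.minMaxLoc(cv2.matchTemplate(S,T,cv2.TM_CCOEFF_NORMED));print(n,round(m[1],2),m[3][0]-12,m[3][1]-12)
E
```

```text
time_s: 6.6
ee_pos: [351.0, -111.3, 236.0]
ee_rot: [179.7, -0.2, 3.1]
force: [-0.2, -0.8, 0.1]
gripper_width: 0.4
time_s: 7.6
ee_pos: [351.8, -110.9, 233.1]
ee_rot: [179.8, 0.1, 3.2]
force: [0.0, -0.5, 0.2]
gripper_width: 0.2
tube 0.98 0 0
can 0.96 0 0
pot 0.99 0 0
```

View pics/e.png

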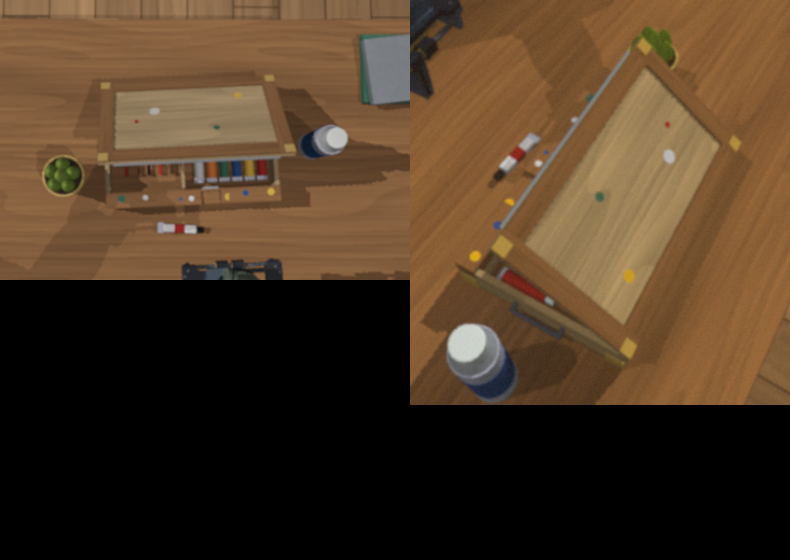

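The lid stands open. Its front edge images at 183 px against about 162 px when shut, which puts it at z ≈ 220 mm, or about 0.67 rad. The groove plate at (210,193) looks as it did at first, the hand is clear and the force is about 0. The tube, can and pot show 0 px of shift.

```bash
python3 -c "
from workcell import job_done
print(job_done())"
```

```text
the job is handed in; nothing more can be done
None
```

The lid is open and the job is handed in, at about 7.7 s on the robot's clock; no verdict is reported.

**What I did:**
- I touched the plain ledge at its -y end with the closed fingertips (5–14 N, at the expected 72 mm height).
- I slid lightly along until the tip dropped into the groove near world y = -104 mm, where the pictures had shown it.
- I pressed the catch plate with about 10–13 N until the lid sprang up, then withdrew forward and up.

**Last checks:**
- **Lid:** its front edge is about 220 mm above the table, roughly 0.67 rad. That is one scale estimate from a single picture, so I didn't measure that it was at rest.
- **Tube, can and pot:** image matching shows no shift (0 px) for any of them.
- **Robot:** the hand is well clear, and the force reading is under 1 N.
- **Catch:** I couldn't read its angle directly. I judged it back up only because nothing touches it and the groove looks as it did at the start.

No check failed. The fingertip drifted about 5 mm towards the front of the groove while pressing, but the catch still released.

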